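# Find the rocking bin lid and clip it down

### The job

One of the four lids on the blue tray's bins is not clipped in, though they all look much alike. Press down on one end of each lid in turn until you find the one that rocks, then press that lid down in its middle until it is clipped fully home. Only press: do not pull up or lift any lid, and leave the wrench, the pliers, the dish and the open tilt-out bin where they are.

Things in the scene. Friction and masses are not known exactly. Their poses are not given: they have to be found in the camera images.
- tray: blue polypropylene tray, 222 x 154 mm, on a plinth; origin on the bench under its centre. Its x axis points away from the overhanging front lip. It holds four separate open bins in two rows of two; fixed to the bench. Its x axis is parallel to the long sides of the bins and lids; its yaw is the yaw of all bins and lids.
- lid_a (a point): middle of the top face of lid a as it lies when clipped flush, 111 mm above the bench; a point fixed to bin a, it does not follow the lid. The four lids are alike: flat, white, 102 (x) by 66 (y) by 5 mm, a grey disc in the middle, a grey stripe near each end, grey clip tabs half-way along the long sides.
- rock_a (a joint): tip angle of lid a, rad, 0 level at the start, positive with the +x end down. A clipped lid stays within 0.005. The loose one, pressed on a stripe with under 1.5 N, rocks about the line between its tabs to about 0.1: that end goes down 5 mm onto the rim, the other comes up as much; let go, it springs back level.
- seat_a (a joint): how far lid a has gone straight down since the start, m; 0 at the start on every lid. A clipped lid stays at 0. The loose one goes to 0.005 when clipped home and stays there; this takes 9 to 12 N (15 to 20 N is safe) straight down on its middle disc. Negative: pulled up.
- lid_b (a point): middle of the top face of lid b as it lies when clipped flush, 111 mm above the bench; a point fixed to bin b, it does not follow the lid. The stripes lie 41 mm from the middle along this point's x axis, either way, over the bin's end rims. The bins stand in any order in the tray.
- rock_b (a joint): tip angle of lid b, rad, 0 level at the start, positive with the +x end down. A clipped lid stays within 0.005. The loose one, pressed on a stripe with under 1.5 N, rocks about the line between its tabs to about 0.1: that end goes down 5 mm onto the rim, the other comes up as much; let go, it springs back level.
- seat_b (a joint): how far lid b has gone straight down since the start, m; 0 at the start on every lid. A clipped lid stays at 0. The loose one goes to 0.005 when clipped home and stays there; this takes 9 to 12 N (15 to 20 N is safe) straight down on its middle disc. Negative: pulled up.
- lid_c (a point): middle of the top face of lid c as it lies when clipped flush, 111 mm above the bench; a point fixed to bin c, it does not follow the lid. Any of the lids may be the loose one. The loose lid lies level on its unclipped tabs, its top 5 mm higher than its point.
- rock_c (a joint): tip angle of lid c, rad, 0 level at the start, positive with the +x end down. A clipped lid stays within 0.005. The loose one, pressed on a stripe with under 1.5 N, rocks about the line between its tabs to about 0.1: that end goes down 5 mm onto the rim, the other comes up as much; let go, it springs back level.
- seat_c (a joint): how far lid c has gone straight down since the start, m; 0 at the start on every lid. A clipped lid stays at 0. The loose one goes to 0.005 when clipped home and stays there; this takes 9 to 12 N (15 to 20 N is safe) straight down on its middle disc. Negative: pulled up.
- lid_d (a point): middle of the top face of lid d as it lies when clipped flush, 111 mm above the bench; a point fixed to bin d, it does not follow the lid. Lids a to d are all alike to look at and of the same size.
- rock_d (a joint): tip angle of lid d, rad, 0 level at the start, positive with the +x end down. A clipped lid stays within 0.005. The loose one, pressed on a stripe with under 1.5 N, rocks about the line between its tabs to about 0.1: that end goes down 5 mm onto the rim, the other comes up as much; let go, it springs back level.
- seat_d (a joint): how far lid d has gone straight down since the start, m; 0 at the start on every lid. A clipped lid stays at 0. The loose one goes to 0.005 when clipped home and stays there; this takes 9 to 12 N (15 to 20 N is safe) straight down on its middle disc. Negative: pulled up.
- tilt_rim (a point): middle of the upper front edge of the small yellow tilt-out bin (120 mm wide, 48 mm tall) hung under the tray's front lip, swung forward; to be left as it is
- tilt (a joint): how far the tilt-out bin is swung forward, rad; 0 shut
- wrench: loose chrome adjustable wrench lying on the bench, 218 mm long, 14 mm thick; origin under its middle, x towards the jaws; leave alone
- pliers: loose pliers with red plastic handles lying on the bench, 165 mm long, 14 mm thick; origin under the pivot, x towards the jaws; leave alone
- dish: loose white ceramic dish, 100 mm across, 30 mm high; origin under its centre; leave alone

How it is judged:
By the outcome, as a careful person would: the job done as asked, in the order asked, and still so for the second after the job is handed in, with the robot touching nothing.
It also fails if it takes over 48 s, if anything falls off the work surface, if the arm or the gripper's body presses on something with over 40 N, if the wrist force passes 120 N, or if a joint passes its speed limit or range.

### The arm

A 6-joint arm with a two-finger parallel gripper is mounted at the origin on the work surface. World frame = base frame: x ahead of the robot, y to its left, z up, the work surface at z = 0. Lengths are in m, angles in rad, forces in N, time in s.
With the tool pointing down it reaches from about 0.35 to 0.975 m from the base axis. Payload 4.9 kg.
Tool frame: the origin (TCP) lies between the finger pads; the fingertips stand 19 mm ahead of it and the grasp point (between the pads) is the TCP; z points along the fingers, y is the direction in which the jaws open and shut (so a half turn about z gives the same grasp; the last joint's range is limited). The gripper opens to 85 mm and grips with 20 to 120 N. Pads are 22 mm wide; open, the fingers measure 114 mm over their backs; the gripper's body (76 mm by 85 mm) begins 54 mm behind the grasp point. The pads swing forward as they close: fully open they stand 13 mm farther back than shut.
Start: joints at [1.062, 0.053, 1.613, -0, 1.476, -0.119], TCP at [0.237, 0.578, 0.25] pointing down, gripper open.
Joint ranges: [-3.01, 3.01], [-1.01, 2.22], [0.06, 2.58], [-1.02, 4.17], [0.09, 2.62], [-3.14, 3.14]. Speed limits (rad/s): [2.57, 2.57, 3.14, 3.14, 3.14, 3.14].

### API

Orientations are given as a unit quaternion [w, x, y, z].
In Python, from plant import state, grab_frame, calibration, job_done gives the robot as it stands. The module is installed in compiled form; this text tells all that it offers.
- The arm moves only by the tool servo_tool, never from a script. Its argument "deltas" is a list that holds one entry, the list of rows, each a list of 5 numbers: the finger opening in mm, from 0 to 85.4, then the shift along the world's x, y, z in mm, then the turn about the world's z in units of 6 degrees (1.0 is 6 degrees). A call has 1 to 5 rows; each row is the pose to reach, as a shift and turn from the pose commanded when the call began; what a row does not reach only later rows make up. A row lasts 1/8 s, in which the tool goes at most 62.5 mm and 10.7 degrees, less where a joint would pass 70% of its speed; a pose out of reach is approached as far as the arm can. A call with a gripper value outside its range is refused whole. The fingers move at their own pace and stop on an object; the grip force is fixed at half the most. Time passes only in rows, so rows that repeat a pose let the fingers close. It gives the time, the measured TCP pose, the force and the opening at its end, in the units of the state.
- state(): the state, without advancing time (a new reading comes with each control period).
- grab_frame(name): name is "scene" or "top"; returns the picture (384x512x3 uint8, red, green, blue); there is no depth.
- calibration(name): a dict with "intrinsics" (3x3 intrinsics, pixels), "world_from_camera" (4x4, takes a point from camera to world coordinates). Camera axes: x right, y down, z forward; pixel columns grow to the right and rows downward; lengths in m; the calibration is good to about 2 mm. A picture is of the moment at which its call begins. calibration takes no time and is no camera call.
- job_done(): hands the job in, once; it reports no verdict.
The state is a dict: "time": time; "joint_pos": joint angles; "joint_vel": joint speeds; "joint_efforts": joint torques, N m; "tool_pos": TCP position; "tool_rot": TCP orientation; "contact_force": force on the tool from outside, world axes, zero at the start; "ft_torque": the same for the moment, N m; "gripper_width": opening from 0.0 (shut) to 1.0 (fully open).
Only numpy, scipy, OpenCV 4.12 (cv2) and the standard library are available. Lean on these libraries where they do the work, as an engineer would, in place of code of your own. Each camera call takes 0.05 s, during which the arm holds its last target.

## Working session

There is one attempt and no reset: what is moved stays moved. The work goes in short steps, Python scripts to look and compute and a tool call to move; the robot and the scene stay as the last step left them, time stands still between calls to the robot, and variables do not carry over. Pictures are saved under pics/ and viewed, and the job is handed in when it is done.

Besides the shell and the picture viewer there is one more tool, called as name(argument=value, ...) on one line, values as JSON. servo_tool: Moves the arm, as the interface text tells. Its arguments: {"type":"object","properties":{"deltas":{"type":"array","items":{"type":"array","items":{"type":"array","items":{"type":"number"}}}}},"required":["deltas"]}

```bash
mkdir -p pics; python3 - <<'E'
from plant import *
import cv2
s=state();print(s)
for n in("scene","top"):
    f=grab_frame(n);cv2.imwrite(f"pics/{n}0.png",f[:,:,::-1]);c=calibration(n);print(n,c)
E
```

```text
{'time': 0.0, 'joint_pos': array([ 1.06204592e+00,  5.33550121e-02,  1.61431960e+00,  1.34965971e-06,
        1.47600681e+00, -1.19008913e-01]), 'joint_vel': array([ 0.0008896 , -0.00040069, -0.00079146,  0.00213377, -0.00153271,
       -0.00019897]), 'joint_efforts': array([ 9.71000045e-04, -3.93697572e+01, -3.70168912e+01, -4.87105251e-05,
        7.22828656e-03,  3.57052636e-05]), 'tool_pos': array([0.23718014, 0.57760308, 0.24904884]), 'tool_rot': array([-3.23093196e-04,  1.93639687e-01,  9.81072159e-01, -9.93149819e-04]), 'contact_force': array([ 0.54292285,  0.04262042, -0.17594053]), 'ft_torque': array([-0.00594082,  0.02748664, -0.0326529 ]), 'gripper_width': 0.9946382202631053}
scene {'intrinsics': array([[363.38320898,   0.        , 255.36023859],
       [  0.        , 363.38320898, 188.0650205 ],
       [  0.        ,   0.        ,   1.        ]]), 'world_from_camera': array([[ 1.67591761e-01,  6.83837830e-01, -7.10125921e-01,
         1.19329520e+00],
       [ 9.85801195e-01, -1.23871630e-01,  1.13365883e-01,
        -7.41192662e-04],
       [-1.04405760e-02, -7.19042169e-01, -6.94888015e-01,
         7.57667370e-01],
       [ 0.00000000e+00,  0.00000000e+00,  0.00000000e+00,
         1.00000000e+00]])}
top {'intrinsics': array([[383.52459512,   0.        , 262.10253394],
       [  0.        , 383.52459512, 187.8856911 ],
       [  0.        ,   0.        ,   1.        ]]), 'world_from_camera': array([[-0.01493612, -0.99841971,  0.05417567,  0.51040267],
       [-0.9998567 ,  0.01534545,  0.00714763,  0.10951994],
       [-0.00796769, -0.05406115, -0.99850584,  0.93617114],
       [ 0.        ,  0.        ,  0.        ,  1.        ]])}
```

View pics/scene0.png

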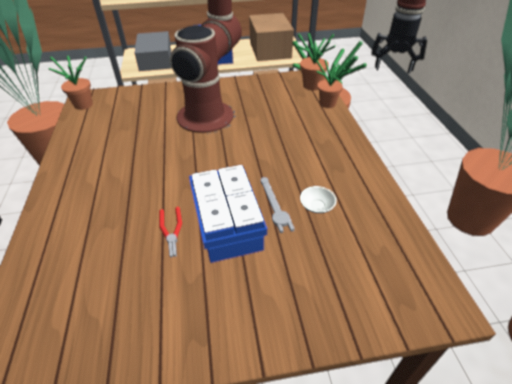

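View pics/top0.png

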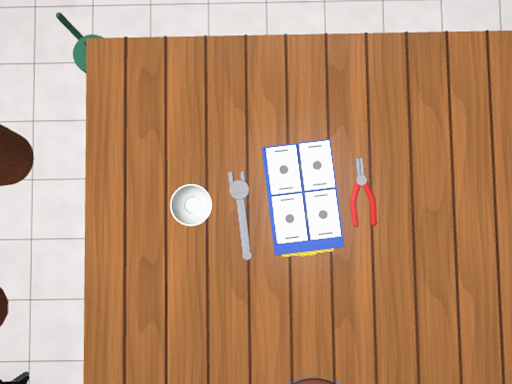

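```bash
python3 - <<'E'
import cv2
f=cv2.imread("pics/top0.png")[60:300,180:460];cv2.imwrite("pics/topc.png",cv2.resize(f,None,fx=2.5,fy=2.5,interpolation=cv2.INTER_CUBIC))
E
```

```text
(no output)
```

View pics/topc.png

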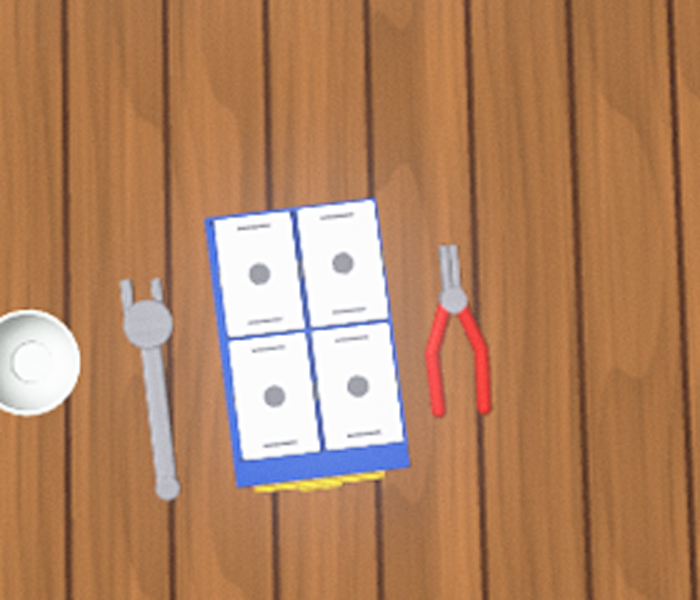

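The top view shows the four lids. The disc pixels, in the 2.5x crop, are (259,273), (343,263), (274,396) and (358,386). The front lip and the yellow bin are at the bottom, near the robot, so the tray's +x points up the image.

```bash
cat > h.py <<'E'
import numpy as np
from plant import *
def pt(n,u,v,z):
    c=calibration(n);K=c["intrinsics"];T=c["world_from_camera"]
    d=T[:3,:3]@np.linalg.solve(K,[u,v,1]);o=T[:3,3];return o+d*(z-o[2])/d[2]
E
python3 - <<'E'
from h import *
L={'FL':[(259,273),(254,227),(265,321)],'FR':[(343,263),(336,216),(348,311)],'NL':[(274,396),(268,349),(280,443)],'NR':[(358,386),(351,339),(363,434)]}
C=[]
for k,v in L.items():
    P=[pt('top',180+(u+.5)/2.5-.5,60+(w+.5)/2.5-.5,.111) for u,w in v]
    d=P[1]-P[2];print(k,[p[:2].round(4) for p in P],np.linalg.norm(d).round(4),np.degrees(np.arctan2(d[1],d[0])).round(2),'z.116',pt('top',180+v[0][0]/2.5,60+v[0][1]/2.5,.116)[:2].round(4));C.append(P[0])
print([np.linalg.norm(C[i]-C[j]).round(4) for i,j in((0,1),(2,3),(0,2),(1,3))])
d=C[0]-C[2]+C[1]-C[3];print(np.degrees(np.arctan2(d[1],d[0])))
from scipy.spatial.transform import Rotation as R
print(R.from_quat(state()['tool_rot'][[1,2,3,0]]).as_matrix().round(3))
E
```

```text
FL [array([0.5955, 0.069 ]), array([0.6356, 0.0727]), array([0.5539, 0.0646])] 0.0821 5.62 z.116 [0.5944 0.0687]
FR [array([ 0.6031, -0.0036]), array([0.644 , 0.0015]), array([ 0.5615, -0.007 ])] 0.083 5.87 z.116 [ 0.6018 -0.0036]
NL [array([0.4894, 0.0581]), array([0.5298, 0.0625]), array([0.4492, 0.0537])] 0.081 6.22 z.116 [0.4889 0.0578]
NR [array([ 0.4969, -0.0141]), array([ 0.5373, -0.009 ]), array([ 0.4559, -0.0174])] 0.0819 5.87 z.116 [ 0.4963 -0.014 ]
[np.float64(0.0731), np.float64(0.0725), np.float64(0.1067), np.float64(0.1067)]
5.758427832311025
[[-0.925  0.38  -0.001]
 [ 0.38   0.925 -0.002]
 [ 0.    -0.002 -1.   ]]
```

servo_tool(deltas=[[[0,50,-30,0,1],[0,90,-70,0,2.5],[0,120,-110,0,4],[0,150,-160,0,4.7],[0,190,-210,0,4.7]]])

```text
time: 0.72
tool_pos: [0.4268, 0.3677, 0.2498]
tool_rot: [-0.0, -0.052, 0.999, -0.0]
contact_force: [0.5, 0.5, -0.6]
gripper_width: 0.002
```

servo_tool(deltas=[[[0,40,-45,0,0],[0,75,-95,0,0],[0,110,-145,0,0],[0,145,-195,0,0],[0,180,-245,0,0]]])

```text
time: 1.35
tool_pos: [0.6072, 0.1225, 0.2498]
tool_rot: [-0.0, -0.051, 0.999, 0.0]
contact_force: [0.8, 0.6, 0.3]
gripper_width: -0.001
```

servo_tool(deltas=[[[0,28,-50,-25,0],[0,28,-50,-70,0],[0,28,-50,-105,0],[0,28,-50,-108,0],[0,28,-50,-108,0]]])

```text
time: 1.98
tool_pos: [0.6349, 0.0745, 0.1432]
tool_rot: [0.0, -0.051, 0.999, -0.0]
contact_force: [-0.3, 0.1, -0.2]
gripper_width: 0.0
```

servo_tool(deltas=[[[0,0,-1,-3,0],[0,0,-1,-6,0],[0,0,-1,-8,0],[0,0,-1,-8,0],[0,0,-1,-8,0]]])

```text
time: 2.6
tool_pos: [0.6346, 0.0733, 0.1344]
tool_rot: [0.0, -0.051, 0.999, -0.0]
contact_force: [-0.3, -0.3, 0.0]
gripper_width: 0.0
```

```bash
python3 - <<'E'
from h import *
import cv2
f=grab_frame("scene")[130:270,160:340];cv2.imwrite("pics/s1.png",cv2.resize(f[:,:,::-1],None,fx=4,fy=4,interpolation=cv2.INTER_CUBIC))
s=state();print(s['tool_pos'],s['contact_force'])
E
```

```text
[0.63459152 0.0732745  0.13437582] [ 0.0709828  -0.13365338 -0.32034203]
```

View pics/s1.png

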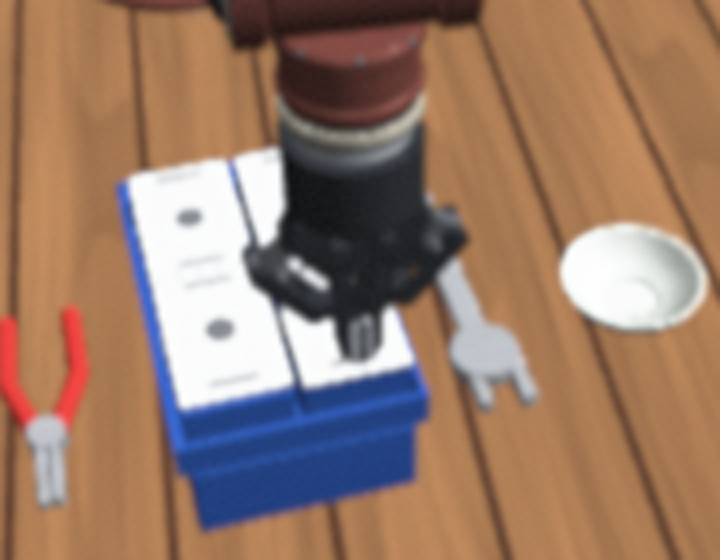

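The closed fingertips (crop 362,350) stand just above the far-left lid's outer stripe.

servo_tool(deltas=[[[0,0,0,-1,0],[0,0,0,-2,0],[0,0,0,-3,0],[0,0,0,-3,0]]])

```text
time: 3.15
tool_pos: [0.6344, 0.0733, 0.1311]
tool_rot: [-0.0, -0.051, 0.999, 0.0]
contact_force: [-0.9, -0.3, -0.8]
gripper_width: -0.002
```

servo_tool(deltas=[[[0,0,0,-1,0],[0,0,0,-2,0],[0,0,0,-2,0]]])

```text
time: 3.52
tool_pos: [0.6346, 0.0733, 0.1298]
tool_rot: [0.0, -0.051, 0.999, -0.0]
contact_force: [-1.1, 0.1, 2.4]
gripper_width: -0.003
```

```bash
python3 - <<'E'
from h import *
import cv2
f=grab_frame("scene")[130:270,160:340];cv2.imwrite("pics/s2.png",cv2.resize(f[:,:,::-1],None,fx=4,fy=4,interpolation=cv2.INTER_CUBIC))
s=state();print(s['tool_pos'],s['contact_force'])
E
```

```text
[0.63466526 0.07328483 0.12975533] [-1.37795158  0.14834826  3.59480959]
```

View pics/s2.png

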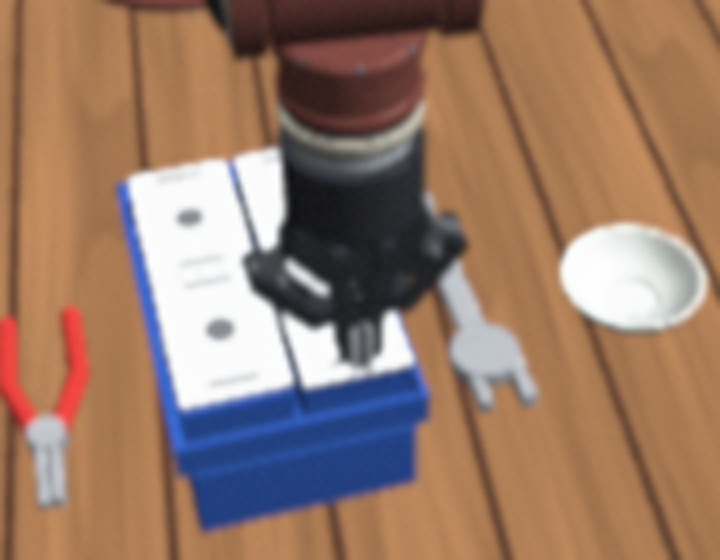

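Lid far-left holds flush: the contact is firm at TCP z 0.130 and its edge does not shift in the image. Next is far-right.

servo_tool(deltas=[[[0,0,0,20,0],[0,5,-37,20,0],[0,8,-73,18,0],[0,8,-73,8,0],[0,8,-73,8,0]]])

```text
time: 4.2
tool_pos: [0.6419, 0.0006, 0.1366]
tool_rot: [-0.001, -0.051, 0.999, 0.0]
contact_force: [-0.3, 0.1, -0.1]
gripper_width: -0.001
```

```bash
cat >> h.py <<'E'
import cv2
def snap(k):
    f=grab_frame("scene")[130:270,160:340];cv2.imwrite(f"pics/{k}.png",cv2.resize(f[:,:,::-1],None,fx=4,fy=4,interpolation=cv2.INTER_CUBIC))
    s=state();print(s['time'],s['tool_pos'].round(4),s['contact_force'].round(2))
E
python3 -c "from h import *;snap('s3')"
```

```text
4.25 [0.6422 0.001  0.137 ] [ 0.22  0.21 -1.11]
```

servo_tool(deltas=[[[0,0,0,-2,0],[0,0,0,-4,0],[0,0,0,-5,0],[0,0,0,-5,0]]])

```text
time: 4.75
tool_pos: [0.6426, 0.0006, 0.1324]
tool_rot: [0.0, -0.051, 0.999, 0.0]
contact_force: [0.5, 0.8, 1.4]
gripper_width: -0.002
```

servo_tool(deltas=[[[0,0,0,-1,0],[0,0,0,-2,0],[0,0,0,-3,0],[0,0,0,-3,0]]])

```text
time: 5.25
tool_pos: [0.6428, 0.0004, 0.131]
tool_rot: [0.0, -0.051, 0.999, 0.0]
contact_force: [-2.4, 1.0, 7.9]
gripper_width: 0.001
```

```bash
python3 -c "from h import *;snap('s4')"
```

```text
5.3 [6.428e-01 4.000e-04 1.310e-01] [-3.58  1.06  7.56]
```

View pics/s3.png

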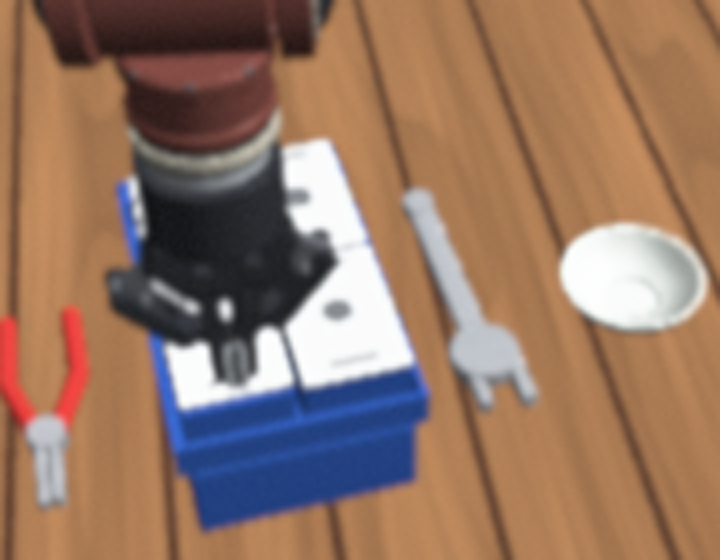

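View pics/s4.png

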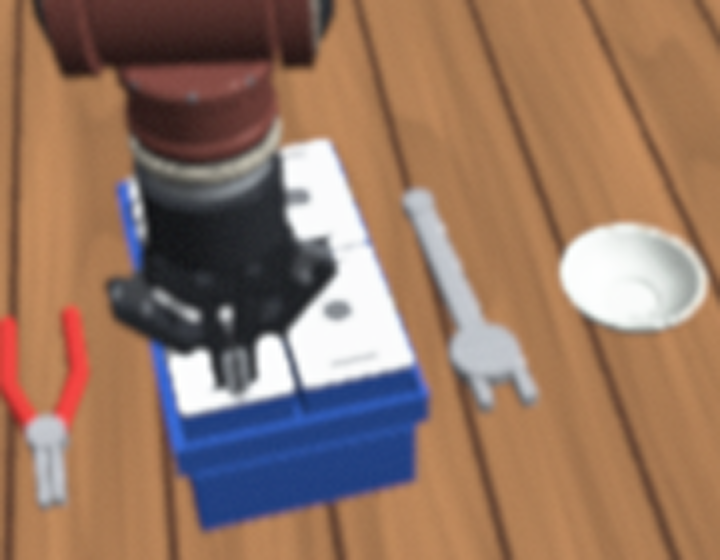

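Edge of the far-right lid moved down about 7-8 px in the crop, (183,409) to (183,416), so it rocks. I'll release it and confirm.

servo_tool(deltas=[[[0,0,0,5,0],[0,0,0,15,0],[0,0,0,25,0],[0,0,0,25,0]]])

```text
time: 5.8
tool_pos: [0.6433, 0.0001, 0.1559]
tool_rot: [0.001, -0.051, 0.999, -0.0]
contact_force: [0.0, -0.3, -0.4]
gripper_width: -0.002
```

```bash
python3 - <<'E'
from h import *
snap('s5')
a,b,c=[cv2.imread(f'pics/{k}.png') for k in('s3','s4','s5')]
cv2.imwrite('pics/cmp.png',cv2.resize(np.hstack([i[320:430,150:330] for i in(a,b,c)]),None,fx=1.45,fy=1.45))
E
```

```text
5.85 [6.429e-01 2.000e-04 1.551e-01] [ 0.08 -0.04 -0.6 ]
```

View pics/cmp.png

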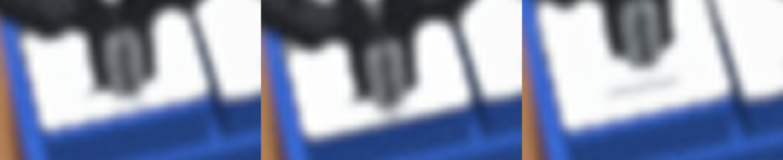

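Confirmed: the edge sits higher, then down, then back up. Lid far-right is the loose one. I'll move over its disc.

servo_tool(deltas=[[[0,-20,-2,0,0],[0,-40,-4,-5,0],[0,-40,-4,-16,0],[0,-40,-4,-17,0],[0,-40,-4,-17,0]]])

```text
time: 6.48
tool_pos: [0.603, -0.0037, 0.137]
tool_rot: [-0.0, -0.051, 0.999, 0.0]
contact_force: [0.5, 0.6, 0.2]
gripper_width: 0.001
```

servo_tool(deltas=[[[0,0,0,-2,0],[0,0,0,-4,0],[0,0,0,-6,0],[0,0,0,-6,0]]])

```text
time: 6.98
tool_pos: [0.6033, -0.0037, 0.1332]
tool_rot: [0.001, -0.051, 0.999, -0.0]
contact_force: [-2.6, 1.3, 6.5]
gripper_width: 0.0
```

servo_tool(deltas=[[[0,0,0,-1,0],[0,0,0,-2,0],[0,0,0,-2,0]]])

```text
time: 7.35
tool_pos: [0.6033, -0.0037, 0.1315]
tool_rot: [0.001, -0.051, 0.999, -0.0]
contact_force: [-3.8, 0.9, 7.8]
gripper_width: -0.002
```

servo_tool(deltas=[[[0,0,0,-1,0],[0,0,0,-2,0],[0,0,0,-2,0]]])

```text
time: 7.72
tool_pos: [0.6033, -0.0037, 0.1299]
tool_rot: [0.001, -0.051, 0.999, -0.0]
contact_force: [-5.3, 0.8, 9.4]
gripper_width: 0.001
```

servo_tool(deltas=[[[0,0,0,-1,0],[0,0,0,-2,0],[0,0,0,-2,0]]])

```text
time: 8.1
tool_pos: [0.6034, -0.0038, 0.1298]
tool_rot: [0.0, -0.051, 0.999, -0.0]
contact_force: [-8.5, 0.7, 17.8]
gripper_width: 0.0
```

```bash
python3 -c "from h import *;snap('s6')"
```

```text
8.15 [ 0.6034 -0.0037  0.1298] [-9.3   1.75 17.73]
```

View pics/s6.png

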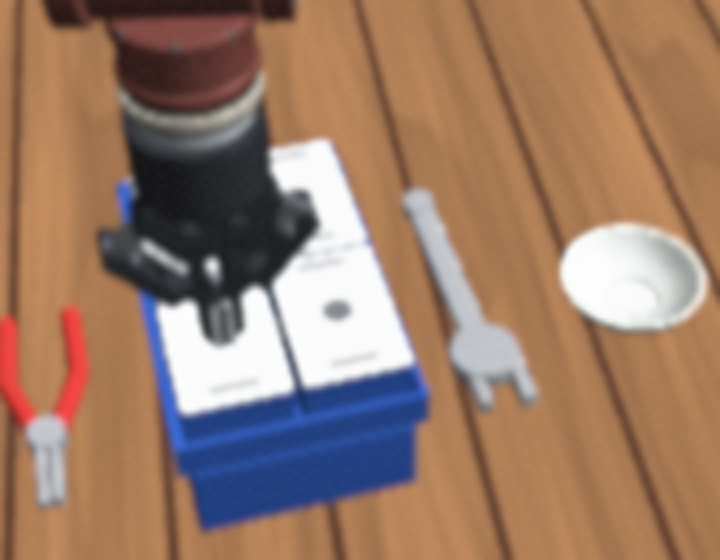

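It hit a hard stop at TCP z 0.1298, flush height, with 17.8 N. I'll back off and check that it stays down.

servo_tool(deltas=[[[0,0,0,5,0],[0,0,0,20,0],[0,0,0,60,0],[0,0,0,110,0],[0,0,0,150,0]]])

```text
time: 8.78
tool_pos: [0.6029, -0.0037, 0.2781]
tool_rot: [0.001, -0.051, 0.999, -0.0]
contact_force: [0.7, 0.2, -0.1]
gripper_width: 0.0
```

servo_tool(deltas=[[[0,-30,45,0,0],[0,-60,95,0,0],[0,-90,150,0,0],[0,-120,200,0,0],[0,-150,250,0,0]]])

```text
time: 9.4
tool_pos: [0.4514, 0.2478, 0.2759]
tool_rot: [0.0, -0.051, 0.999, 0.0]
contact_force: [0.1, 0.2, -0.5]
gripper_width: -0.001
```

```bash
python3 - <<'E'
from h import *
snap('s7')
f=grab_frame("top")[:,:,::-1];cv2.imwrite("pics/top7full.png",f)
cv2.imwrite("pics/top7.png",cv2.resize(f[60:300,180:460],None,fx=2.5,fy=2.5,interpolation=cv2.INTER_CUBIC))
E
```

```text
9.45 [0.448  0.2527 0.276 ] [-3.07  3.92 -0.72]
```

View pics/s7.png

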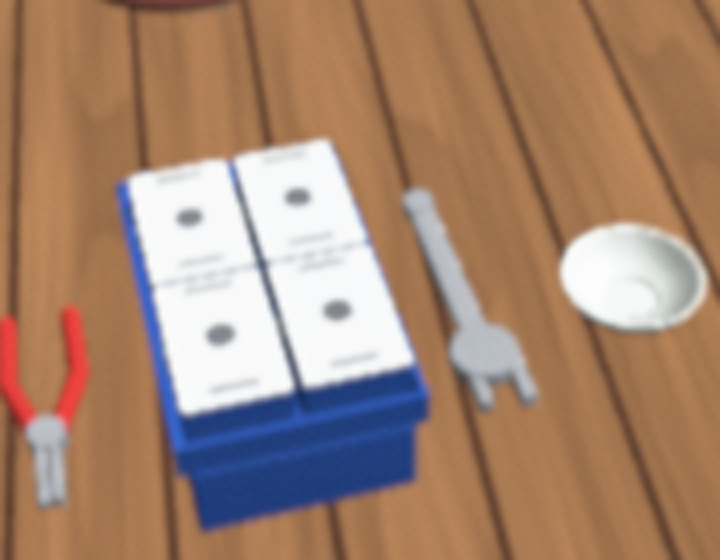

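View pics/top7.png

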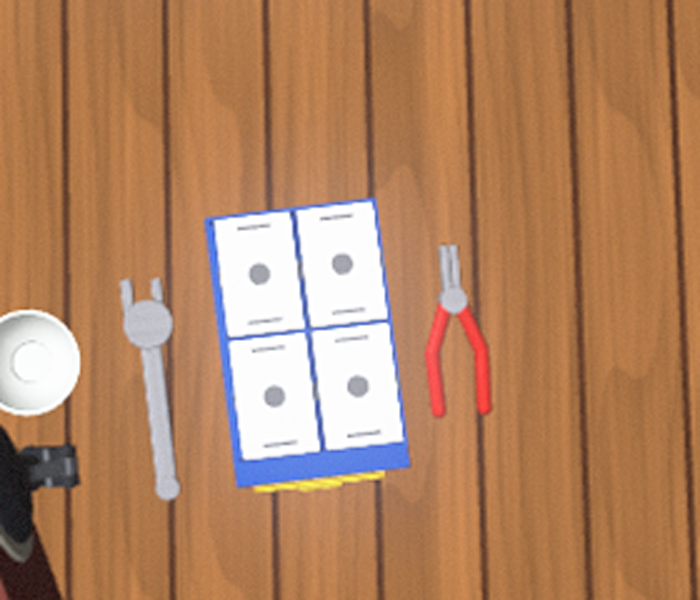

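The disc of that lid stays down, at (220,334) in the scene crop against (219,329) at the start. The other things are unmoved. I'll let the arm settle and then hand in.

servo_tool(deltas=[[[0,0,0,0,0],[0,0,0,0,0],[0,0,0,0,0]]])

```text
time: 9.88
tool_pos: [0.4532, 0.2453, 0.2753]
tool_rot: [-0.0, -0.05, 0.999, -0.0]
contact_force: [-1.8, -0.6, 0.3]
gripper_width: -0.001
```

```bash
python3 -c "
from plant import *
print(state()['contact_force']);print(job_done())"
```

```text
[-1.77366465 -0.56599761  0.27893728]
the job is handed in; nothing more can be done
None
```

The loose lid was the far-right one as seen from the robot. I pressed it down on its middle disc and it now appears clipped home; the job was handed in at 9.9 s.

- **Finding it:** I pressed the outer stripe of the far-left lid first. It was firm at flush height and did not tilt. The far-right lid rocked when pressed on its outer stripe: its end dipped visibly and came back level on release. I stopped there and did not press the two near lids.
- **Force on the stripe:** that press on the far-right lid reached about 8 N at the end of its travel, well above the 1.5 N that rocks it. It caused no change I could see.
- **Clipping it:** I pressed straight down on the disc to about 18 N. The lid went down and met a hard stop at tool height 0.1298 m, the same height as the clipped far-left lid.
- **Last checks:** after I let go, the disc stayed lower in the scene picture by about the expected amount. The wrench, pliers, dish and tilt-out bin look unmoved. The arm was clear of everything; the 1 to 2 N still showing at hand-in was most likely leftover motion of the arm.

No check failed or disagreed.

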